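# Park the locking pin and dock the two-way radio

### The job

Two identical docking slides stand on the bench: one sled carries a handheld two-way radio with a stub antenna and a keypad, the other a plain battery pack. On the radio's slide, pull the spring pin up by its wing grip, give it a quarter turn and let it settle in its rest notch so that it stays out by itself; then push that sled fully home against its contact block, leaving the pin parked. Leave the pin of the battery pack's slide alone.

Things in the scene. Friction and masses are not known exactly. Their poses are not given: they have to be found in the camera images.
- radio_grip (a point): Centre of the wing grip of the spring pin on the radio's slide: an upright dark steel bar 40 mm long, 12 thick, 28 tall, its centre 76 mm above the bench with the pin in. z is the upright pin axis, x runs along the bar's length, at the start along the slide; the point rises and turns with the grip. The spring pulls down with 4 N at the start, 11 N fully out; turning is light.
- radio_collar (a point): Top centre of the square steel collar (40 mm) under that grip, on the pin axis, 56 mm above the bench; x is the slide's direction. Its deep slot keeps the grip from turning until raised over 16 mm. A quarter turn either way lies a rest notch 4 mm deep, taking the pin's cross bar within 10 degrees; let go there, the grip stays 12 mm up. Within 65 mm of the axis nothing else is higher.
- radio_handle (a point): On the axis of the radio sled's handle, an upright black post 20 mm across, top 95 mm above the bench; this point is 75 mm above it. It stands at the sled's end nearer the robot. x (level) is the way the sled slides home, away from the robot, to the grey contact block. Pin axis: 143 mm along x, 54 along y from here at the start. Sled plate 18 mm high, radio's top at 50 mm.
- radio_pin (a joint): How far the radio slide's spring pin is pulled up, in m: 0 in (sled locked), 0.012 settled in the rest notch, 0.016 on top of the collar's rim, 0.028 at the upper stop. The pin leaves its hole in the sled at 0.007.
- radio_sled (a joint): Travel of the radio's sled, in m: 0 at the start, 0.070 at its stop with the radio against the contact block. It stays where it is left; moving it takes about 2 N when slow, once the pin is out; the pin blocks it otherwise.
- pack_pin (a joint): How far the spring pin of the other slide, the one that carries a battery pack (70 by 56 by 22 mm, no antenna), is pulled up, in m: 0 in, and it stays in.
- pack_handle (a point): The same point as radio_handle, on the battery pack's slide, which is of the same build. Not to be used.

How it is judged:
On the way:
1. the radio slide's pin is settled in its rest notch, let go, with the sled still at its start (value of joint radio_pin between 0.0105 and 0.0145 m and value of joint radio_sled below 0.01 m and contact force between the fingers and anything else below 0.3 N), for 0.2 s.
At the end, for the whole second after the job is handed in: The radio's sled is home against its contact block (within 10 mm of the 70 mm stop) and at rest, and its spring pin is still settled in the rest notch (10.5 to 14.5 mm out) (value of joint radio_sled above 0.06 m and value of joint radio_pin between 0.0105 and 0.0145 m and velocity of joint radio_sled below 0.01 m/s); the robot touches nothing.
It fails at once if the pin of the battery pack's slide is pulled up by more than 6 mm (value of joint pack_pin above 0.006 m).
It also fails if it takes over 54 s, if anything falls off the work surface, if the arm or the gripper's body presses on something with over 40 N, if the wrist force passes 120 N, or if a joint passes its speed limit or range.

### The arm

A 6-joint arm with a two-finger parallel gripper is mounted at the origin on the work surface. World frame = base frame: x ahead of the robot, y to its left, z up, the work surface at z = 0. Lengths are in m, angles in rad, forces in N, time in s.
With the tool pointing down it reaches from about 0.375 to 0.975 m from the base axis. Payload 3.8 kg.
Tool frame: the origin (TCP) lies midway between the tips of the shut fingers; the grasp point (between the pads) lies 19 mm behind it; z points along the fingers, y is the line along which they close (so a half turn about z gives the same grasp; the last joint's range is limited). The gripper opens to 85 mm and grips with 20 to 120 N. Pads are 22 mm wide; open, the fingers measure 114 mm over their backs; the gripper's body (76 mm by 85 mm) begins 54 mm behind the grasp point. The pads swing forward as they close: fully open they stand 13 mm farther back than shut.
Start: joints at [-0.037, 0.264, 1.604, -0, 1.274, -0.037], TCP at [0.675, -0, 0.231] pointing down, gripper open.
Joint ranges: [-2.63, 2.63], [-0.94, 2.18], [0.31, 2.57], [-1.31, 4.45], [0, 2.66], [-2.55, 2.55]. Speed limits (rad/s): [2.57, 2.57, 3.14, 3.14, 3.14, 3.14].

### API

Orientations are given as a 3x3 rotation matrix whose columns are the frame's x, y, z axes.
In Python, from cell import arm, viewer gives the robot as it stands.
- The arm moves only by the tool drive_tool, never from a script. Its argument "targets" is a list of rows, each an object of numbers: "tx", "ty", "tz": the shift along the tool's x, y, z in m; "roll": the turn about the tool's z in rad; "grip": the opening in per cent of the stroke, from 0 (shut) to 100 (fully open). In form: [{"tx": .., "ty": .., "tz": .., "roll": .., "grip": ..}, ...]. A call has 1 to 12 rows; each row is the pose to reach, as a shift and turn from the pose commanded when the call began, along the tool's axes at that moment; what a row does not reach only later rows make up. A row lasts 1/8 s, in which the tool goes at most 62.5 mm and 10.7 degrees, less where a joint would pass 70% of its speed; a pose out of reach is approached as far as the arm can. A call with a gripper value outside its range is refused whole. The fingers move at their own pace and stop on an object; the grip force is fixed at half the most. Time passes only in rows, so rows that repeat a pose let the fingers close. It gives the time, the measured TCP pose, the force, the opening and the grip force at its end, in the units of the state.
- arm.state(): the state, without advancing time (a new reading comes with each control period).
- viewer.get_image(name): name is "scene" or "side" or "wrist"; returns the picture (400x640x3 uint8, blue, green, red); there is no depth.
- viewer.get_calibration(name): a dict with "intrinsics" (3x3 intrinsics, pixels), "R" (3x3) and "t" (3): a world point X has camera coordinates R X + t. Camera axes: x right, y down, z forward; pixel columns grow to the right and rows downward; lengths in m; the calibration is good to about 2 mm. The wrist camera is an equidistant fisheye: a pixel r from the principal point sees the ray r / f radians off the axis. A picture is of the moment at which its call begins: read the wrist's pose just before it. get_calibration takes no time and is no camera call; for the wrist camera it gives the pose at the moment of the call.
- arm.close_job(): hands the job in; it is judged then, once.
The state is a dict: "time_s": time; "joints": joint angles; "joint_vel": joint speeds; "tau": joint torques, N m; "ee_pos": TCP position; "orientation": TCP orientation; "ft_force": force on the tool from outside, world axes, zero at the start; "torque": the same for the moment, N m; "grip_width": finger opening in m; "finger_force": force on a finger pad.
Only numpy, scipy, OpenCV 4.12 (cv2) and the standard library are available. Lean on these libraries where they do the work, as an engineer would, in place of code of your own. Each camera call takes 0.05 s, during which the arm holds its last target. There are 200 camera calls.

## Working session

There is one attempt and no reset: what is moved stays moved. The work goes in short steps, Python scripts to look and compute and a tool call to move; the robot and the scene stay as the last step left them, time stands still between calls to the robot, and variables do not carry over. Pictures are saved under pics/ and viewed, at most 10 in all, crops included, and the job is handed in when it is done.

Besides the shell and the picture viewer there is one more tool, called after ">>>" as name(argument=value, ...) on one line, values as JSON. drive_tool: Moves the arm, as the interface text tells. Its arguments: {"type":"object","properties":{"targets":{"type":"array"}},"required":["targets"]}

```bash
mkdir -p pics; python3 - <<'E'
from cell import arm, viewer
import cv2,numpy as np
s=arm.state();print(s['time_s'],s['ee_pos'],np.round(s['orientation'],3).tolist())
for n in('scene','side','wrist'):
    im=viewer.get_image(n);cv2.imwrite(f'pics/{n}0.png',im)
    c=viewer.get_calibration(n);print(n,{k:np.round(np.array(v),3).tolist() for k,v in c.items() if k in('intrinsics','R','t')})
a=np.hstack([cv2.imread(f'pics/{n}0.png') for n in('scene','side')]);
E
```

```text
0.0 [6.74261533e-01 2.61907337e-05 2.29943547e-01] [[0.0, 1.0, -0.002], [1.0, -0.0, 0.0], [0.0, -0.002, -1.0]]
scene {'intrinsics': [[487.88, 0.0, 319.652], [0.0, 487.88, 207.689], [0.0, 0.0, 1.0]], 'R': [[0.837, 0.547, -0.002], [0.447, -0.685, -0.576], [-0.316, 0.481, -0.818]], 't': [-0.453, -0.215, 1.337]}
side {'intrinsics': [[393.808, 0.0, 315.629], [0.0, 393.808, 192.17], [0.0, 0.0, 1.0]], 'R': [[0.999, -0.048, 0.001], [-0.028, -0.611, -0.791], [0.039, 0.79, -0.611]], 't': [-0.532, 0.092, 0.873]}
wrist {'intrinsics': [[309.707, 0.0, 316.642], [0.0, 309.707, 198.08], [0.0, 0.0, 1.0]], 'R': [[1.0, 0.002, -0.001], [0.002, -0.95, 0.311], [-0.001, -0.311, -0.95]], 't': [-0.674, -0.042, 0.379]}
```

View pics/scene0.png

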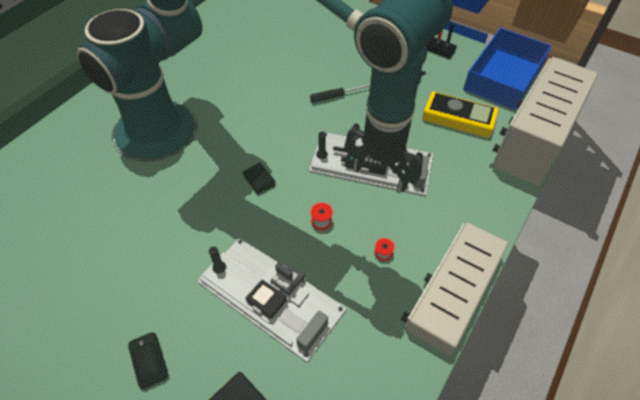

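View pics/wrist0.png

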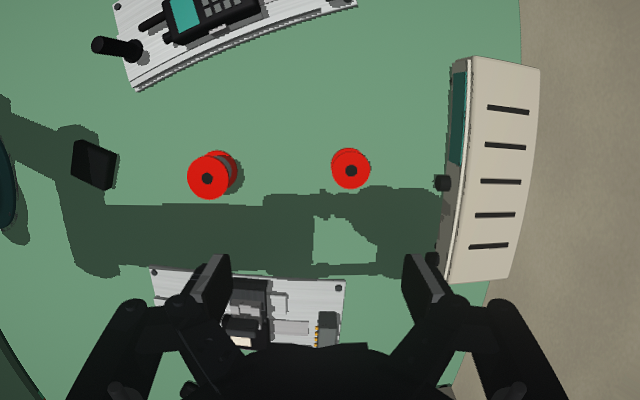

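The wrist view (up = +y) shows the radio slide at the top, with its handle top at about (100,45) and plate corner at (136,90). The scene view shows the same slide at the upper middle, with its handle at (322,140). The pack slide is at −y.

```bash
cat > h.py <<'E'
from cell import arm, viewer
import cv2,numpy as np
def ray(n,px,z,c=None):
    c=c or viewer.get_calibration(n);K=np.array(c['intrinsics']);R=np.array(c['R']);t=np.array(c['t'])
    d=np.array([(px[0]-K[0,2])/K[0,0],(px[1]-K[1,2])/K[1,1]])
    if n=='wrist':
        r=np.hypot(*d);d=np.r_[d*np.sin(r)/max(r,1e-9),np.cos(r)]
    else: d=np.r_[d,1]
    o=-R.T@t;d=R.T@d
    return o+d*(z-o[2])/d[2]
E
python3 - <<'E'
from h import *
for p,z in(((100,45),.095),((138,50),.018),((136,90),.018),((357,5),.018),((117,7),.018)):print('w',p,ray('wrist',p,z).round(4))
for p,z in(((322,136),.095),((310,170),.018),((427,192),.018),((432,152),.018)):print('s',p,ray('scene',p,z).round(4))
E
```

```text
w (100, 45) [0.4479 0.1565 0.095 ]
w (138, 50) [0.45   0.1584 0.018 ]
w (136, 90) [0.446  0.1067 0.018 ]
w (357, 5) [0.7195 0.1935 0.018 ]
w (117, 7) [0.4125 0.2262 0.018 ]
s (322, 136) [0.4478 0.1535 0.095 ]
s (310, 170) [0.4465 0.1003 0.018 ]
s (427, 192) [0.724  0.1985 0.018 ]
s (432, 152) [0.6776 0.323  0.018 ]
```

View pics/side0.png

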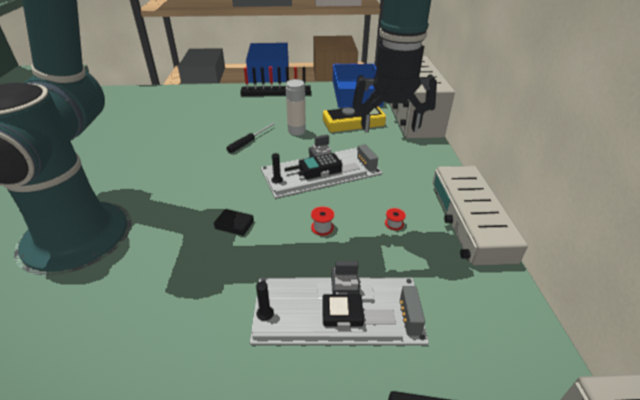

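The side view confirms it: the radio slide is the far one (+y), with its handle at (277,160) and pin grip near (320,143). I estimate a slide yaw of about 18.5° and a pin at about (0.567, 0.252). I'm moving to a spot just short of it for a close look.

>>> drive_tool(targets=[{"tx": 0.2325, "ty": -0.164, "tz": 0.03, "roll": 1.248, "grip": 100}, {"tx": 0.2325, "ty": -0.164, "tz": 0.03, "roll": 1.248, "grip": 100}, {"tx": 0.2325, "ty": -0.164, "tz": 0.03, "roll": 1.248, "grip": 100}, {"tx": 0.2325, "ty": -0.164, "tz": 0.03, "roll": 1.248, "grip": 100}, {"tx": 0.2325, "ty": -0.164, "tz": 0.03, "roll": 1.248, "grip": 100}, {"tx": 0.2325, "ty": -0.164, "tz": 0.03, "roll": 1.248, "grip": 100}, {"tx": 0.2325, "ty": -0.164, "tz": 0.03, "roll": 1.248, "grip": 100}, {"tx": 0.2325, "ty": -0.164, "tz": 0.03, "roll": 1.248, "grip": 100}, {"tx": 0.2325, "ty": -0.164, "tz": 0.03, "roll": 1.248, "grip": 100}, {"tx": 0.2325, "ty": -0.164, "tz": 0.03, "roll": 1.248, "grip": 100}])

```text
time_s: 1.4
ee_pos: [0.5111, 0.2323, 0.2012]
orientation: [[0.948, 0.318, -0.0], [0.318, -0.948, -0.0], [-0.0, -0.0, -1.0]]
ft_force: [-0.4, 0.5, 0.3]
grip_width: 0.0857
finger_force: 0.0
```

```bash
python3 - <<'E'
from h import *
import pickle
c=viewer.get_calibration('wrist');im=viewer.get_image('wrist');cv2.imwrite('pics/w1.png',im);pickle.dump(c,open('c1.pkl','wb'))
s=arm.state();print(s['time_s'],s['ee_pos'],np.round(s['orientation'],3).tolist(),s['joints'])
E
```

```text
1.45 [0.51111196 0.23229815 0.20123392] [[0.948, 0.318, -0.0], [0.318, -0.948, -0.0], [-0.0, 0.0, -1.0]] [ 3.82225947e-01  7.13879416e-02  1.88368914e+00 -9.99095376e-06
  1.18659687e+00  1.62969175e+00]
```

View pics/w1.png

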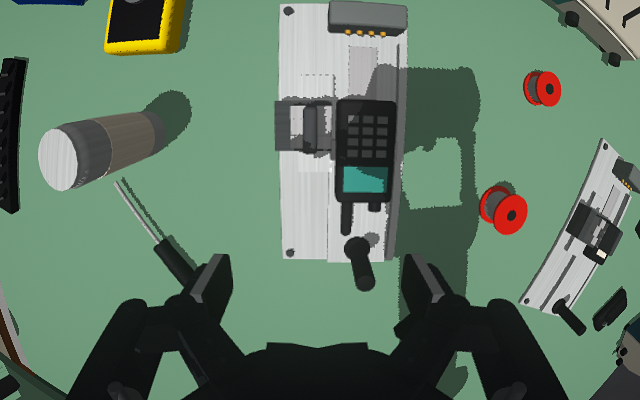

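The radio slide is upright in the view: handle top at about (365,282), bar at about (310,130) within the grey collar/bridge (275–330, 98–150), contact block at the top. I'll zoom in on the grip.

```bash
python3 - <<'E'
from h import *
import pickle
im=cv2.imread('pics/w1.png')[85:165,260:345];cv2.imwrite('pics/w1c.png',cv2.resize(im,None,fx=7,fy=7,interpolation=cv2.INTER_CUBIC))
c=pickle.load(open('c1.pkl','rb'))
for p,z in(((365,282),.095),((281,10),.018),((281,258),.018),((405,20),.018),((310,130),.09)):print(p,ray('wrist',p,z,c).round(4))
E
```

```text
(365, 282) [0.4441 0.1604 0.095 ]
(281, 10) [0.6682 0.3239 0.018 ]
(281, 258) [0.4004 0.2398 0.018 ]
(405, 20) [0.7033 0.1982 0.018 ]
(310, 130) [0.5617 0.2548 0.09  ]
```

View pics/w1c.png

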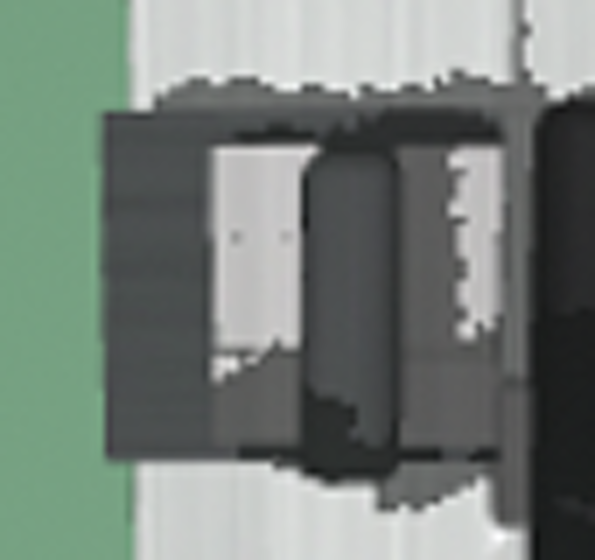

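>>> drive_tool(targets=[{"tx": 0.057, "ty": -0.0052, "tz": 0.0, "roll": 0.01, "grip": 100}, {"tx": 0.057, "ty": -0.0052, "tz": 0.04, "roll": 0.01, "grip": 100}, {"tx": 0.057, "ty": -0.0052, "tz": 0.08, "roll": 0.01, "grip": 100}, {"tx": 0.057, "ty": -0.0052, "tz": 0.11, "roll": 0.01, "grip": 100}, {"tx": 0.057, "ty": -0.0052, "tz": 0.13, "roll": 0.01, "grip": 100}, {"tx": 0.057, "ty": -0.0052, "tz": 0.139, "roll": 0.01, "grip": 100}, {"tx": 0.057, "ty": -0.0052, "tz": 0.139, "roll": 0.01, "grip": 100}, {"tx": 0.057, "ty": -0.0052, "tz": 0.139, "roll": 0.01, "grip": 40}, {"tx": 0.057, "ty": -0.0052, "tz": 0.139, "roll": 0.01, "grip": 40}, {"tx": 0.057, "ty": -0.0052, "tz": 0.139, "roll": 0.01, "grip": 40}, {"tx": 0.057, "ty": -0.0052, "tz": 0.139, "roll": 0.01, "grip": 40}])

```text
time_s: 2.82
ee_pos: [0.5636, 0.2556, 0.0627]
orientation: [[0.951, 0.308, 0.001], [0.308, -0.951, 0.0], [0.001, -0.0, -1.0]]
ft_force: [0.2, 1.0, 0.2]
grip_width: 0.0341
finger_force: 0.0
```

```bash
python3 - <<'E'
from h import *
im=viewer.get_image('wrist');cv2.imwrite('pics/w2.png',im)
E
```

```text
(no output)
```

View pics/w2.png

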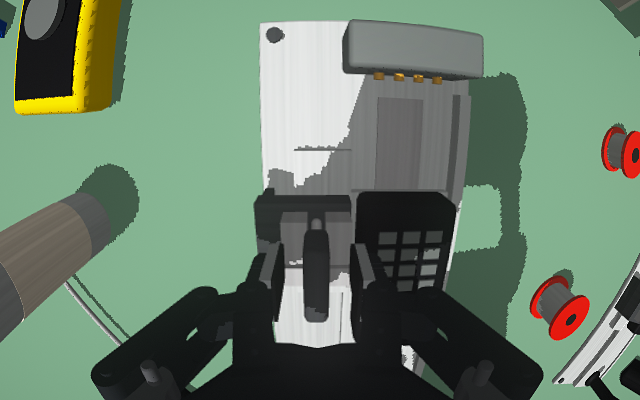

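The bar (column 316, rows 228–322) sits centred between the pads (columns 268 and 366). Closing.

>>> drive_tool(targets=[{"grip": 0}, {"grip": 0}, {"grip": 0}, {"grip": 0}, {"grip": 0}, {"grip": 0}])

```text
$.targets[0]: bad value
```

>>> drive_tool(targets=[{"tx": 0, "ty": 0, "tz": 0, "roll": 0, "grip": 0}, {"tx": 0, "ty": 0, "tz": 0, "roll": 0, "grip": 0}, {"tx": 0, "ty": 0, "tz": 0, "roll": 0, "grip": 0}, {"tx": 0, "ty": 0, "tz": 0, "roll": 0, "grip": 0}, {"tx": 0, "ty": 0, "tz": 0, "roll": 0, "grip": 0}, {"tx": 0, "ty": 0, "tz": 0, "roll": 0, "grip": 0}])

```text
time_s: 3.62
ee_pos: [0.5634, 0.2557, 0.0624]
orientation: [[0.951, 0.308, -0.0], [0.308, -0.951, 0.0], [0.0, -0.0, -1.0]]
ft_force: [-1.2, 1.7, 2.8]
grip_width: 0.011
finger_force: 60.0
```

Gripped. Lift 22 mm.

>>> drive_tool(targets=[{"tx": 0, "ty": 0, "tz": -0.006, "roll": 0, "grip": 0}, {"tx": 0, "ty": 0, "tz": -0.012, "roll": 0, "grip": 0}, {"tx": 0, "ty": 0, "tz": -0.018, "roll": 0, "grip": 0}, {"tx": 0, "ty": 0, "tz": -0.022, "roll": 0, "grip": 0}, {"tx": 0, "ty": 0, "tz": -0.022, "roll": 0, "grip": 0}, {"tx": 0, "ty": 0, "tz": -0.022, "roll": 0, "grip": 0}])

```text
time_s: 4.38
ee_pos: [0.5631, 0.2555, 0.0838]
orientation: [[0.951, 0.308, -0.001], [0.308, -0.951, -0.0], [-0.001, -0.0, -1.0]]
ft_force: [2.1, 4.5, -9.5]
grip_width: 0.0107
finger_force: 58.4
```

The spring force matches about 22 mm out. Quarter turn next.

>>> drive_tool(targets=[{"tx": 0, "ty": 0, "tz": 0, "roll": -0.17, "grip": 0}, {"tx": 0, "ty": 0, "tz": 0, "roll": -0.34, "grip": 0}, {"tx": 0, "ty": 0, "tz": 0, "roll": -0.51, "grip": 0}, {"tx": 0, "ty": 0, "tz": 0, "roll": -0.68, "grip": 0}, {"tx": 0, "ty": 0, "tz": 0, "roll": -0.85, "grip": 0}, {"tx": 0, "ty": 0, "tz": 0, "roll": -1.02, "grip": 0}, {"tx": 0, "ty": 0, "tz": 0, "roll": -1.19, "grip": 0}, {"tx": 0, "ty": 0, "tz": 0, "roll": -1.36, "grip": 0}, {"tx": 0, "ty": 0, "tz": 0, "roll": -1.5, "grip": 0}, {"tx": 0, "ty": 0, "tz": 0, "roll": -1.57, "grip": 0}, {"tx": 0, "ty": 0, "tz": 0, "roll": -1.57, "grip": 0}, {"tx": 0, "ty": 0, "tz": 0, "roll": -1.57, "grip": 0}])

```text
time_s: 5.88
ee_pos: [0.5611, 0.2565, 0.0832]
orientation: [[-0.306, 0.952, -0.004], [0.952, 0.306, 0.001], [0.003, -0.004, -1.0]]
ft_force: [-1.9, 8.1, -10.2]
grip_width: 0.0112
finger_force: 58.5
```

```bash
python3 - <<'E'
from h import *
im=viewer.get_image('wrist');cv2.imwrite('pics/w3.png',im)
E
```

```text
(no output)
```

View pics/w3.png

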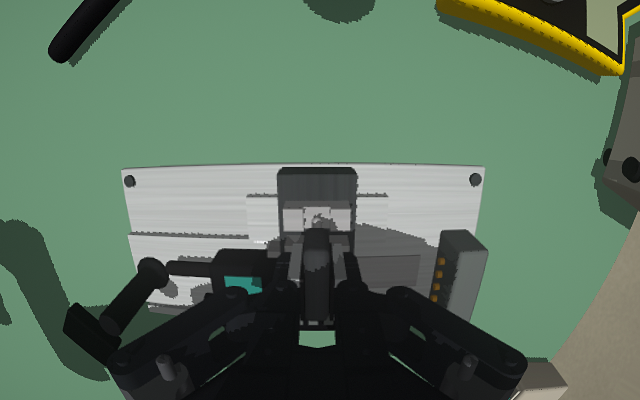

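The bar has turned with the gripper and lies across the slide (columns 300–335, pointing up-image). Lower 9 mm into the notch.

>>> drive_tool(targets=[{"tx": 0, "ty": 0, "tz": 0.003, "roll": 0, "grip": 0}, {"tx": 0, "ty": 0, "tz": 0.006, "roll": 0, "grip": 0}, {"tx": 0, "ty": 0, "tz": 0.009, "roll": 0, "grip": 0}, {"tx": 0, "ty": 0, "tz": 0.009, "roll": 0, "grip": 0}, {"tx": 0, "ty": 0, "tz": 0.009, "roll": 0, "grip": 0}])

```text
time_s: 6.55
ee_pos: [0.5612, 0.2565, 0.0746]
orientation: [[-0.306, 0.952, -0.004], [0.952, 0.306, 0.001], [0.003, -0.004, -1.0]]
ft_force: [-2.7, 7.6, -6.7]
grip_width: 0.011
finger_force: 58.9
```

At 12.2 mm it is below the rim (16 mm), so it's in the notch. Release, wait, then retreat up.

>>> drive_tool(targets=[{"tx": 0, "ty": 0, "tz": 0, "roll": 0, "grip": 60}, {"tx": 0, "ty": 0, "tz": 0, "roll": 0, "grip": 60}, {"tx": 0, "ty": 0, "tz": 0, "roll": 0, "grip": 60}, {"tx": 0, "ty": 0, "tz": 0, "roll": 0, "grip": 60}, {"tx": 0, "ty": 0, "tz": 0, "roll": 0, "grip": 60}, {"tx": 0, "ty": 0, "tz": 0, "roll": 0, "grip": 60}, {"tx": 0, "ty": 0, "tz": -0.04, "roll": 0, "grip": 60}, {"tx": 0, "ty": 0, "tz": -0.08, "roll": 0, "grip": 60}, {"tx": 0, "ty": 0, "tz": -0.12, "roll": 0, "grip": 60}, {"tx": 0, "ty": 0, "tz": -0.12, "roll": 0, "grip": 60}, {"tx": 0, "ty": 0, "tz": -0.12, "roll": 0, "grip": 60}])

```text
time_s: 7.92
ee_pos: [0.5631, 0.2554, 0.1949]
orientation: [[-0.307, 0.952, -0.0], [0.952, 0.307, -0.0], [-0.0, -0.0, -1.0]]
ft_force: [-0.7, 0.4, -0.2]
grip_width: 0.0513
finger_force: 0.0
```

```bash
python3 - <<'E'
from h import *
im=viewer.get_image('wrist');cv2.imwrite('pics/w4.png',im)
im=viewer.get_image('side');cv2.imwrite('pics/s4.png',cv2.resize(im[110:220,240:400],None,fx=5,fy=5,interpolation=cv2.INTER_CUBIC))
E
```

```text
(no output)
```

View pics/s4.png

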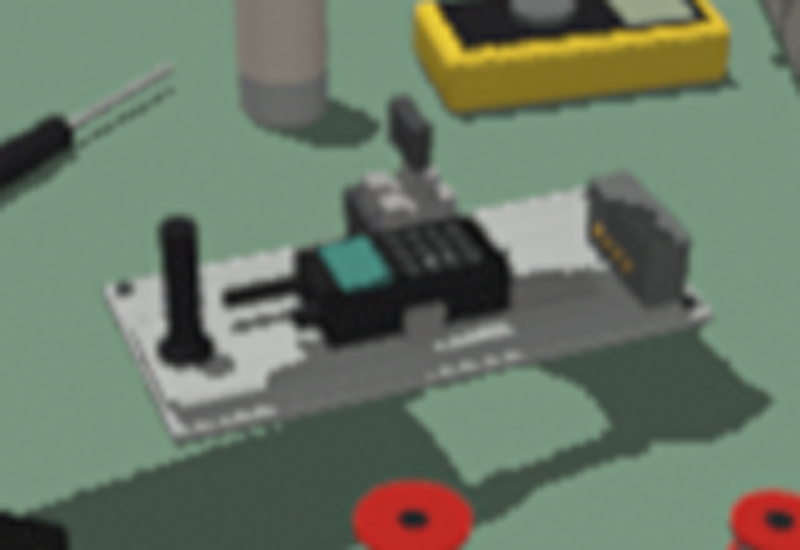

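The pin is standing parked, raised and turned across, and the sled is still at its start. Next I go to the handle, at (−54, −143) mm in the present tool axes.

>>> drive_tool(targets=[{"tx": -0.018, "ty": -0.048, "tz": 0, "roll": 0, "grip": 100}, {"tx": -0.036, "ty": -0.096, "tz": 0, "roll": 0, "grip": 100}, {"tx": -0.054, "ty": -0.143, "tz": 0, "roll": 0, "grip": 100}, {"tx": -0.054, "ty": -0.143, "tz": 0, "roll": 0, "grip": 100}, {"tx": -0.054, "ty": -0.143, "tz": 0.04, "roll": 0, "grip": 100}, {"tx": -0.054, "ty": -0.143, "tz": 0.08, "roll": 0, "grip": 100}, {"tx": -0.054, "ty": -0.143, "tz": 0.115, "roll": 0, "grip": 100}, {"tx": -0.054, "ty": -0.143, "tz": 0.136, "roll": 0, "grip": 100}, {"tx": -0.054, "ty": -0.143, "tz": 0.136, "roll": 0, "grip": 100}, {"tx": -0.054, "ty": -0.143, "tz": 0.136, "roll": 0, "grip": 50}, {"tx": -0.054, "ty": -0.143, "tz": 0.136, "roll": 0, "grip": 50}, {"tx": -0.054, "ty": -0.143, "tz": 0.136, "roll": 0, "grip": 50}])

```text
time_s: 9.52
ee_pos: [0.4448, 0.1605, 0.0603]
orientation: [[-0.307, 0.952, 0.002], [0.952, 0.307, 0.001], [-0.0, 0.002, -1.0]]
ft_force: [-0.4, 0.6, 0.1]
grip_width: 0.0426
finger_force: 0.0
```

```bash
python3 - <<'E'
from h import *
im=viewer.get_image('wrist');cv2.imwrite('pics/w5.png',im)
E
```

```text
(no output)
```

View pics/w5.png

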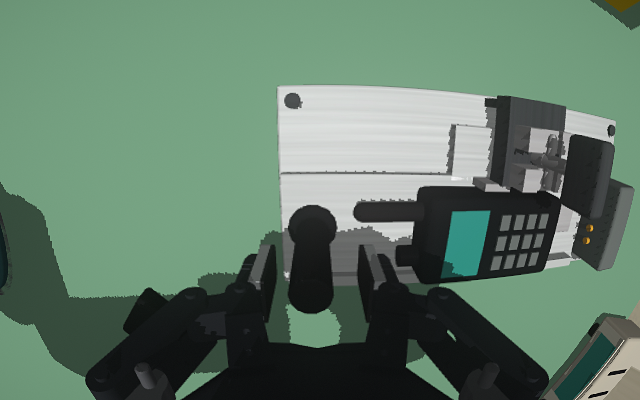

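The post (column 312, rows 205–310) is between the pads and the pin is still parked. Close first.

>>> drive_tool(targets=[{"tx": 0, "ty": 0, "tz": 0, "roll": 0, "grip": 0}, {"tx": 0, "ty": 0, "tz": 0, "roll": 0, "grip": 0}, {"tx": 0, "ty": 0, "tz": 0, "roll": 0, "grip": 0}, {"tx": 0, "ty": 0, "tz": 0, "roll": 0, "grip": 0}, {"tx": 0, "ty": 0.005, "tz": 0, "roll": 0, "grip": 0}, {"tx": 0, "ty": 0.01, "tz": 0, "roll": 0, "grip": 0}, {"tx": 0, "ty": 0.016, "tz": 0, "roll": 0, "grip": 0}, {"tx": 0, "ty": 0.022, "tz": 0, "roll": 0, "grip": 0}, {"tx": 0, "ty": 0.028, "tz": 0, "roll": 0, "grip": 0}, {"tx": 0, "ty": 0.034, "tz": 0, "roll": 0, "grip": 0}, {"tx": 0, "ty": 0.034, "tz": 0, "roll": 0, "grip": 0}])

```text
time_s: 10.95
ee_pos: [0.4773, 0.1711, 0.0598]
orientation: [[-0.307, 0.952, 0.002], [0.952, 0.307, 0.001], [0.0, 0.002, -1.0]]
ft_force: [1.1, 0.7, 3.7]
grip_width: 0.0181
finger_force: 58.9
```

>>> drive_tool(targets=[{"tx": 0, "ty": 0.006, "tz": 0, "roll": 0, "grip": 0}, {"tx": 0, "ty": 0.012, "tz": 0, "roll": 0, "grip": 0}, {"tx": 0, "ty": 0.018, "tz": 0, "roll": 0, "grip": 0}, {"tx": 0, "ty": 0.024, "tz": 0, "roll": 0, "grip": 0}, {"tx": 0, "ty": 0.028, "tz": 0, "roll": 0, "grip": 0}, {"tx": 0, "ty": 0.032, "tz": 0, "roll": 0, "grip": 0}, {"tx": 0, "ty": 0.035, "tz": 0, "roll": 0, "grip": 0}, {"tx": 0, "ty": 0.035, "tz": 0, "roll": 0, "grip": 0}, {"tx": 0, "ty": 0.035, "tz": 0, "roll": 0, "grip": 0}])

```text
time_s: 12.08
ee_pos: [0.5086, 0.1813, 0.0598]
orientation: [[-0.307, 0.952, -0.002], [0.952, 0.307, -0.0], [0.0, -0.002, -1.0]]
ft_force: [-4.9, -0.6, 8.5]
grip_width: 0.0184
finger_force: 59.6
```

>>> drive_tool(targets=[{"tx": 0, "ty": 0.002, "tz": 0, "roll": 0, "grip": 0}, {"tx": 0, "ty": 0.003, "tz": 0, "roll": 0, "grip": 0}, {"tx": 0, "ty": 0.003, "tz": 0, "roll": 0, "grip": 0}])

```text
time_s: 12.45
ee_pos: [0.5086, 0.1813, 0.0597]
orientation: [[-0.307, 0.952, -0.008], [0.952, 0.307, -0.002], [0.0, -0.008, -1.0]]
ft_force: [-13.7, -3.1, 17.1]
grip_width: 0.0185
finger_force: 61.4
```

The sled no longer moves and the force is rising, so it's at the stop. Ease back, open and retreat.

>>> drive_tool(targets=[{"tx": 0, "ty": -0.004, "tz": 0, "roll": 0, "grip": 0}, {"tx": 0, "ty": -0.004, "tz": 0, "roll": 0, "grip": 60}, {"tx": 0, "ty": -0.004, "tz": 0, "roll": 0, "grip": 60}, {"tx": 0, "ty": -0.004, "tz": 0, "roll": 0, "grip": 60}, {"tx": 0, "ty": -0.004, "tz": 0, "roll": 0, "grip": 60}, {"tx": 0, "ty": -0.004, "tz": 0, "roll": 0, "grip": 60}, {"tx": 0, "ty": -0.004, "tz": -0.04, "roll": 0, "grip": 60}, {"tx": 0, "ty": -0.004, "tz": -0.08, "roll": 0, "grip": 60}, {"tx": 0, "ty": -0.004, "tz": -0.12, "roll": 0, "grip": 60}, {"tx": 0, "ty": -0.004, "tz": -0.12, "roll": 0, "grip": 60}, {"tx": 0, "ty": -0.004, "tz": -0.12, "roll": 0, "grip": 60}])

```text
time_s: 13.82
ee_pos: [0.5082, 0.181, 0.1788]
orientation: [[-0.307, 0.952, -0.001], [0.952, 0.307, -0.0], [-0.0, -0.001, -1.0]]
ft_force: [1.1, 0.4, -0.8]
grip_width: 0.0513
finger_force: 0.0
```

```bash
python3 - <<'E'
from h import *
im=viewer.get_image('side');cv2.imwrite('pics/s6.png',cv2.resize(im[110:220,240:400],None,fx=5,fy=5,interpolation=cv2.INTER_CUBIC))
E
```

```text
(no output)
```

View pics/s6.png

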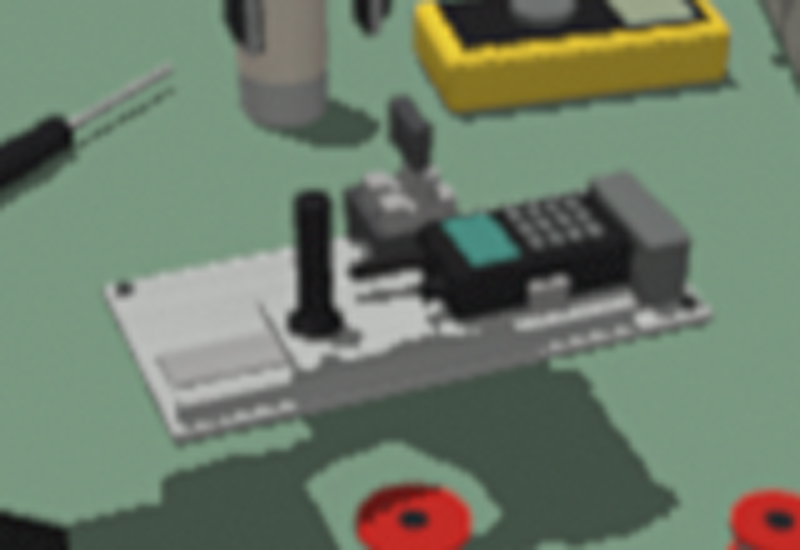

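The radio is against the contact block at (630,240), the pin is still parked at (410,130), and the arm is clear.

```bash
python3 -c "
from cell import arm
print(arm.close_job())"
```

```text
the job is handed in; nothing more can be done
None
```

I handed the job in at about 14 s: the radio's pin is parked in its rest notch, its sled is home against the contact block, the battery pack's slide was not touched, and no verdict came back.

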